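# Index and close a badge press

### The job

Push on a spoke of the badge press's die carrier with a fingertip, turning it until the die cup holding the white badge shell is centred under the press head, and let it come to rest there. Only then push the press lever all the way down with the fingertips, and let it come back up, the cup still centred under the head. Grasp nothing, and leave the loose things around the press where they are.

Things in the scene. Friction and masses are not known exactly. Their poses are not given: they have to be found in the camera images.
- hub (a point): the hand press's turning hub, a steel boss 56 mm across: this point is on its upright axis, 70 mm above the table. The red press is fixed; the point's x axis points level from the hub to under the press head, y to the left of that, z up. Along x from the hub: base plate from -65 to 205 mm (75 mm either side, 20 mm high), head from 64 mm on (36 mm either side, underside 138 mm, top 225 mm above the table), column from 150 to 200 mm (240 mm high).
- head (a point): point on the centre line of the round press ram (58 mm across), at its underside when raised: 100 mm along x from the hub axis, 120 mm above the table. Fixed to the press (does not go down with the ram).
- carrier (a joint): angle of the steel four-armed die carrier about the hub's upright axis, rad, counter-clockwise positive seen from above; 0 when the loaded cup is exactly under the press head. Starts between 1.0 and 2.4 (so it must be turned clockwise); stops at -0.8 and 2.8, no stop or catch at 0. Friction holds it where it is left; about 1.5 N at a spoke's outer part moves it.
- loaded_cup (a point): centre of the rim of the loaded die cup on the carrier (66 mm across, rim 65 mm above the table, 100 mm from the hub axis): the cup filled by a domed white badge shell standing 5 mm above its rim.
- empty_cup (a point): centre of the rim of the empty die cup (same size, hollow), opposite the loaded one: with the loaded cup under the head, this one lies straight to the front of the press and the spokes square to left and right.
- spoke (a point): a plain straight steel spoke of the carrier, 90 degrees counter-clockwise (from above) of the loaded cup: a bar 14 mm wide, 45 to 65 mm above the table, from the hub out to 117 mm from the axis, with a black ball 24 mm across at its end (centre at 120 mm). This point is inside the bar, 90 mm from the axis, 55 mm above the table. Table and base plate (top at 20 mm) lie below it.
- other_spoke (a point): the same on the opposite spoke, 90 degrees clockwise of the loaded cup.
- lever (a joint): angle of the press lever, rad: 0 raised (its rest, 0.70 rad above level), 0.80 all the way down at its stop (0.10 rad below level). A spring brings it back up when let go; some 5 to 13 N on the grip presses it. The ram goes down with it.
- lever_pivot (a point): pivot of the lever, on the right side of the press head: 118 mm along x and -50 mm along y from the hub axis, 150 mm above the table; the lever swings in an upright plane, standing out along the hub's -y.
- lever_grip (a point): middle of the lever's black round grip (26 mm thick, 126 mm long), 165 mm from the pivot; moves with the lever. The grip's axis points at the pivot.
- tape_roll: loose roll of tape lying flat, 90 mm across, 25 mm high; origin at the centre of its underside
- pin_jar: loose glass jar with a steel lid, 60 mm across, 75 mm high; origin at the centre of its underside
- disc_stack: loose stack of white paper discs, 60 mm across, 22 mm high; origin at the centre of its underside
- badge: loose finished white badge lying flat, 58 mm across, 9 mm high; origin at the centre of its underside
- shell_box: loose open cardboard box of steel badge shells, 160 x 110 x 50 mm; origin at the centre of its underside
- mug: loose white mug, 80 mm across, 90 mm high; origin at the centre of its underside
- ruler: loose steel ruler lying flat, 30 x 220 x 5 mm, long along its y; origin at the centre of its underside

How it is judged (in metres and radians):
On the way, in this order (a step that is already met when the one before it is completed fails the run):
1. the loaded cup rests centred under the press head, the lever still up (value of joint carrier between -0.1 and 0.1 rad and velocity of joint carrier between -0.05 and 0.05 rad/s and value of joint lever below 0.1 rad), for 0.2 s.
2. the lever is pushed all the way down with the loaded cup under the head (value of joint carrier between -0.1 and 0.1 rad and value of joint lever above 0.72 rad), for 0.1 s.
At the end, for the whole second after the job is handed in: The loaded cup is centred under the press head (carrier within 0.10 rad of 0, that is about 10 mm) and at rest, and the lever is back up (joint below 0.10 rad) after having been pushed down (beyond 0.72 rad) with the cup under the head (all of step 1); the robot touches nothing.
It fails at once if the lever is pressed (beyond 0.3 rad) while the loaded cup is not under the head (more than 0.12 rad off) (value of joint lever above 0.3 rad and (value of joint carrier above 0.12 rad or value of joint carrier below -0.12 rad)).
It fails at once if a loose thing is lifted, carried, pushed or knocked (moved more than 25 mm) (distance of any of tape_roll, pin_jar, disc_stack, badge, shell_box, mug, ruler from where it was at the start of the episode above 0.025 m).
It also fails if it takes over 64 s, if anything falls off the work surface, if the arm or the gripper's body presses on something with over 40 N, if the wrist force passes 120 N, or if a joint passes its speed limit or range.

### The arm

A 6-joint arm with a two-finger parallel gripper is mounted at the origin on the work surface. World frame = base frame: x ahead of the robot, y to its left, z up, the work surface at z = 0. Lengths are in mm, angles in degrees, forces in N, time in s.
With the tool pointing down it reaches from about 300 to 850 mm from the base axis. Payload 4.2 kg.
Tool frame: the origin (TCP) lies midway between the tips of the shut fingers; the grasp point (between the pads) lies 19 mm behind it (env.grip_point_offset is the distance from the TCP to the grasp point, in mm); z points along the fingers, x is the direction in which the jaws open and shut, and the axes are right-handed (so a half turn about z gives the same grasp; the last joint's range is limited). The gripper opens to 91 mm and grips with 3 to 60 N. Pads are 32 mm wide; open, the fingers measure 118 mm over their backs; the gripper's body (76 mm by 178 mm) begins 60 mm behind the grasp point.
Start: joints at [63.369, 18.312, 89.639, -0, 72.044, -1.146], TCP at [247.414, 519.066, 213.976] pointing down, gripper open.
Joint ranges: [-177.97, 177.97], [-48.28, 115.42], [12.27, 149.76], [-77.06, 257.06], [2.81, 150.46], [-146.56, 146.56]. Speed limits (degrees/s): [147.25, 147.25, 180, 180, 180, 180].

### API

Orientations are given as [roll, pitch, yaw] about the fixed x, y, z axes, in that order (R = Rz(yaw) Ry(pitch) Rx(roll)).
In Python, from workcell import env gives the robot as it stands.
- The arm moves only by the shell command python3 -m pendant 'ROWS' [FORCE]. ROWS is JSON, a list of rows, each an object with "xyz": the shift along the tool's x, y, z in m, a list of three; "roll": the turn about the tool's z in degrees; "jaw": the closure, from 0 (fully open) to 1 (shut). A call has exactly 8 rows; each row is the pose to reach, as a shift and turn from the pose commanded when the call began, along the tool's axes at that moment; what a row does not reach only later rows make up. A row lasts 1/8 s, in which the tool goes at most 62.5 mm and 10.7 degrees, less where a joint would pass 70% of its speed; a pose out of reach is approached as far as the arm can. A call with a gripper value outside its range is refused whole. The fingers move at their own pace and stop on an object; FORCE is the grip in N (left out, the last holds). Time passes only in rows, so rows that repeat a pose let the fingers close, or fill a call up. It gives the time, the measured TCP pose, the force and the opening at its end, in the units of the state.
- env.state(): the state, without advancing time (a new reading comes with each control period).
- env.grab_frame(name): name is "side" or "top"; returns (picture, depth): 384x512x3 uint8, blue, green, red; 384x512 float32, mm along the optical axis (not along the pixel's ray), 0 where there is no reading.
- env.camera_params(name): a dict with "camera_matrix" (3x3 intrinsics, pixels), "cam_to_world" (4x4, takes a point from camera to world coordinates). Camera axes: x right, y up, looking along -z (the intrinsics and any distortion apply to the point x, -y, -z); pixel columns grow to the right and rows downward; lengths in mm; the calibration is good to about 2 mm. A picture is of the moment at which its call begins. camera_params takes no time and is no camera call.
- env.job_done(): hands the job in, once; it reports no verdict.
The state is a dict: "time_s": time; "qpos": joint angles; "qvel": joint speeds; "effort": joint torques, N m; "ee_pos": TCP position; "ee_rot": TCP orientation; "force": force on the tool from outside, world axes, zero at the start; "torque": the same for the moment, N m; "gripper_width": finger opening in mm.
Only numpy, scipy, OpenCV 4.12 (cv2) and the standard library are available. Lean on these libraries where they do the work, as an engineer would, in place of code of your own. Each camera call takes 0.05 s, during which the arm holds its last target. There are 200 camera calls.

## Working session

There is one attempt and no reset: what is moved stays moved. The work goes in short steps, Python scripts to look and compute and a shell command to move; the robot and the scene stay as the last step left them, time stands still between calls to the robot, and variables do not carry over. Pictures are saved under pics/ and viewed, about 8 in all and at most 12, crops included, and the job is handed in when it is done.

```bash
mkdir -p pics
cat > h.py <<'E'
from workcell import env
import numpy as np, cv2
def grab(n,f):
    p,d=env.grab_frame(n); cv2.imwrite(f'pics/{f}.png',p); np.save(f'pics/{f}.npy',d); return p,d
def pt(n,d,u,v,r=1):
    c=env.camera_params(n); K=np.array(c['camera_matrix']); T=np.array(c['cam_to_world'])
    w=d[int(v)-r:int(v)+r+1,int(u)-r:int(u)+r+1]; z=np.median(w[w>0])
    P=np.array([(u-K[0,2])*z/K[0,0],-(v-K[1,2])*z/K[1,1],-z,1]); return (T@P)[:3]
def proj(n,P):
    c=env.camera_params(n); K=np.array(c['camera_matrix']); T=np.array(c['cam_to_world'])
    q=np.linalg.inv(T)@np.append(P,1); return K[0,0]*q[0]/-q[2]+K[0,2], -K[1,1]*q[1]/-q[2]+K[1,2]
E
python3 - <<'E'
from h import *
for n in('top','side'):
    p,d=grab(n,n+'0')
    print(n,np.round(env.camera_params(n)['cam_to_world'],2).tolist(),np.round(env.camera_params(n)['camera_matrix'],1).tolist(), {k for k in env.camera_params(n)})
a=cv2.imread('pics/top0.png');b=cv2.imread('pics/side0.png')
cv2.imwrite('pics/topb.png',cv2.resize(a,(800,600)));cv2.imwrite('pics/sideb.png',cv2.resize(b,(800,600)))
print(env.state())
E
```

```text
top [[0.0, 1.0, -0.1, 408.51], [-1.0, 0.0, 0.02, 36.88], [0.02, 0.1, 0.99, 1458.3], [0.0, 0.0, 0.0, 1.0]] [[463.6, 0.0, 262.5], [0.0, 463.6, 195.3], [0.0, 0.0, 1.0]] {'camera_matrix', 'cam_to_world'}
side [[-1.0, 0.02, -0.05, 460.9], [-0.05, -0.57, 0.82, 1181.82], [-0.02, 0.82, 0.57, 992.28], [0.0, 0.0, 0.0, 1.0]] [[399.8, 0.0, 259.1], [0.0, 399.8, 191.7], [0.0, 0.0, 1.0]] {'camera_matrix', 'cam_to_world'}
{'time_s': 0.1, 'qpos': array([ 6.33702114e+01,  1.83465686e+01,  8.96999547e+01, -2.05090841e-03,
        7.20453449e+01, -1.14643468e+00]), 'qvel': array([ 0.05586321,  0.0362487 , -0.16734879, -0.00222608, -0.04625117,
       -0.0347255 ]), 'effort': array([ 1.00985835e-03, -4.13332486e+01, -2.32513601e+01,  7.29589490e-02,
        4.21817636e-02, -7.16311592e-05]), 'ee_pos': array([247.1981209 , 518.63418638, 213.21485056]), 'ee_rot': array([1.79999888e+02, 9.18887984e-02, 6.45172798e+01]), 'force': array([ 0.18510515, -0.33514203,  0.56820188]), 'torque': array([ 0.03878   ,  0.0216985 , -0.01612443]), 'gripper_width': 91.05810348145229}
```

View pics/topb.png

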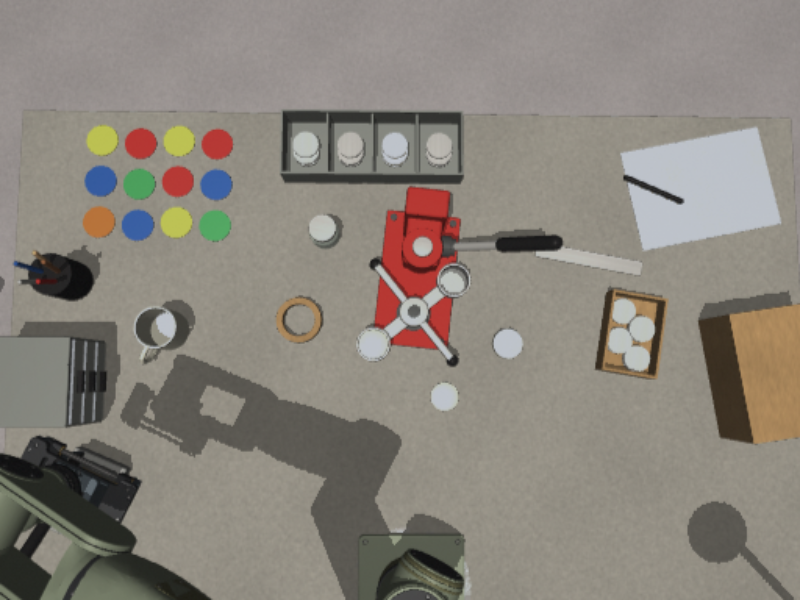

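View pics/sideb.png

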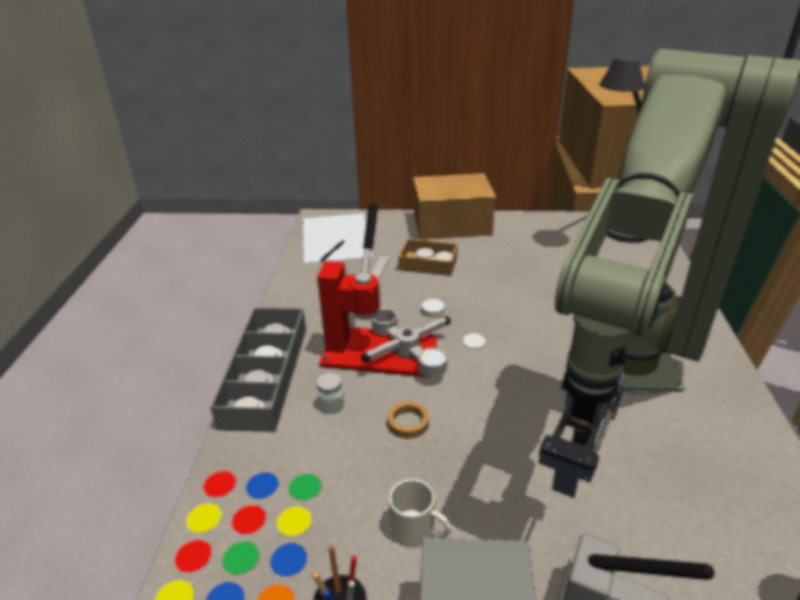

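Top view (800 px wide): hub at (414,311), loaded cup (373,343), empty cup (454,280), spoke ball (452,360), other spoke's ball (376,264), head (422,245), and lever grip around (530,243). Next I measure these.

Run:
```python
from h import *
p=cv2.imread('pics/top0.png');d=np.load('pics/top0.npy')
S=512/800
for n,u,v in [('hub',414,311),('loaded',373,343),('empty',454,280),('ball',452,360),('oball',376,264),('head',422,246),('column',428,200),('grip0',500,244),('grip1',558,242),('jar',322,229),('tape ring',281,318),('discs',508,343),('badge',445,396),('plate bl',378,342),('ruler',600,262)]:
    print(n,np.round(pt('top',d,u*S,v*S),0))
a=p[100:260,170:370]; cv2.imwrite('pics/c1.png',cv2.resize(a,(800,640),interpolation=cv2.INTER_CUBIC)[:600])
```

```text
hub [534.  -1.  76.]
loaded [472.  77.  70.]
empty [600. -82.  26.]
ball [440. -74.  65.]
oball [626.  73.  63.]
head [633. -11. 224.]
column [710. -21. 238.]
grip0 [ 635. -144.  237.]
grip1 [ 627. -230.  298.]
jar [692. 177.  76.]
tape ring [524. 261.  25.]
discs [ 475. -190.   21.]
badge [370. -65.   9.]
plate bl [474.  68.  70.]
ruler [ 642. -383.    2.]
```

View pics/c1.png

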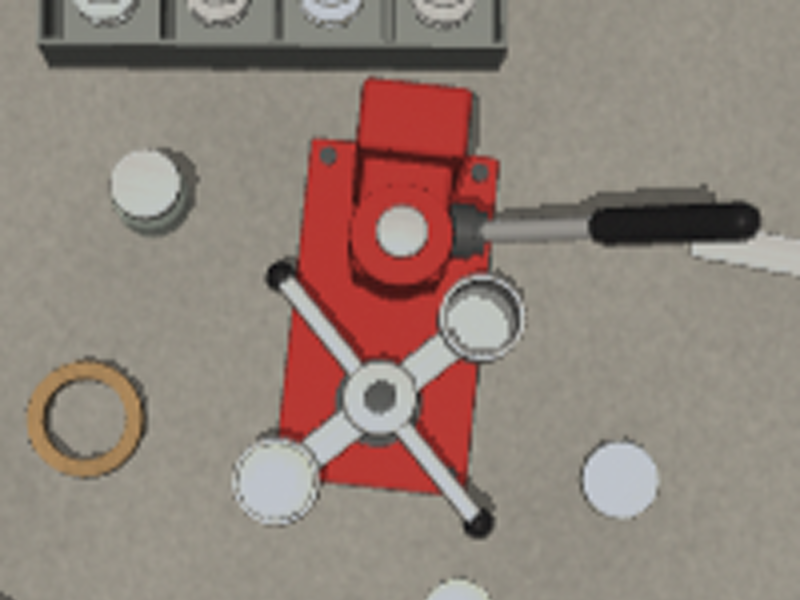

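```bash
cat >> h.py <<'E'
def ray(n,u,v,z):
    c=env.camera_params(n); K=np.array(c['camera_matrix']); T=np.array(c['cam_to_world'])
    D=T[:3,:3]@[(u-K[0,2])/K[0,0],-(v-K[1,2])/K[1,1],-1]; o=T[:3,3]; return o+D*(z-o[2])/D[2]
E
python3 - <<'E'
from h import *
f=lambda a,b,z:ray('top',170+a/4,100+b/4,z)
tr,br,tl=f(497,158,20),f(465,496,20),f(312,139,20)
print(tr,br,tl,np.degrees(np.arctan2(*(tr-br)[1::-1])),np.linalg.norm(tr-br),np.linalg.norm(tr-tl),np.degrees(np.arctan2(*(tl-tr)[1::-1]))-90)
ct=[f(364,78,240),f(470,91,240)];print(ct,np.degrees(np.arctan2(*(ct[0]-ct[1])[1::-1]))-90)
h=f(380,397,76);hd=f(402,231,225);print('hub',h,'head',hd,np.degrees(np.arctan2(*(hd-h)[1::-1])))
a,b=f(282,274,55),f(479,522,55);print(a,b,(a+b)/2,np.degrees(np.arctan2(*(a-b)[1::-1])))
print('load',f(276,481,68),'grips',f(600,224,237),f(750,219,298))
E
```

```text
[727.80212975 -95.1394692   20.        ] [461.03237932 -68.65769866  20.        ] [742.23624895  51.02381105  20.        ] -5.669079967967476 268.0809279168548 146.87426013440088 -5.639866053927392
[array([733.06133853,  14.13636485, 240.        ]), array([724.61292521, -57.06057114, 240.        ])] -6.767221724060704
hub [532.91940179  -1.14682182  76.        ] head [631.89442912 -11.86711116 225.        ] -6.181782788861152
[628.97512298  73.20123664  55.        ] [440.14025638 -76.60133314  55.        ] [534.55768968  -1.70004825  55.        ] 38.42494362631018
load [470.28675115  76.52080362  68.        ] grips [ 635.08652868 -144.01749288  237.        ] [ 627.4545647  -230.89908812  298.        ]
```

Hub is at about (533.5, -1.3), press yaw is -5.9°, and the carrier is at about 134° (2.34 rad). The two ball positions average to the hub, and the spacings match the sizes given. I'll turn the tool to the press axes and go to the start point, which is (-36,-92) in the hub frame.

```bash
python3 -m pendant '[{"xyz":[-0.02,0.0215,0],"roll":6,"jaw":1},{"xyz":[-0.06,0.0645,0],"roll":16,"jaw":1},{"xyz":[-0.1,0.1075,0],"roll":26,"jaw":1},{"xyz":[-0.14,0.1505,0],"roll":36,"jaw":1},{"xyz":[-0.18,0.194,0],"roll":46,"jaw":1},{"xyz":[-0.22,0.237,0],"roll":56,"jaw":1},{"xyz":[-0.25,0.269,0],"roll":65,"jaw":1},{"xyz":[-0.26,0.28,0],"roll":70.4,"jaw":1}]' 20
cat >> h.py <<'E'
H=np.array([533.5,-1.3]); Y=np.radians(-5.9)
def hub():
    s=env.state(); q=s['ee_pos'][:2]-H; c,n=np.cos(Y),np.sin(Y)
    print('t',round(s['time_s'],2),'hub xyz',np.round([c*q[0]+n*q[1],-n*q[0]+c*q[1],s['ee_pos'][2]],1),'rot',np.round(s['ee_rot'],1),'F',np.round(s['force'],1),'w',round(s['gripper_width'],1))
E
python3 -c "
from h import *
hub()"
```

```text
time_s: 1.1
ee_pos: [388.6, 161.6, 213.7]
ee_rot: [180.0, 0.0, -6.3]
force: [0.6, 0.9, -1.1]
gripper_width: 14.1
t 1.1 hub xyz [-160.9  147.2  213.7] rot [180.    0.   -6.3] F [ 0.6  0.9 -1.1] w 14.1
```

```bash
python3 -m pendant '[{"xyz":[0.015,0.03,0],"roll":0,"jaw":1},{"xyz":[0.04,0.076,0],"roll":0,"jaw":1},{"xyz":[0.065,0.124,0],"roll":0,"jaw":1},{"xyz":[0.09,0.172,0],"roll":0,"jaw":1},{"xyz":[0.11,0.21,0],"roll":0,"jaw":1},{"xyz":[0.122,0.233,0],"roll":0,"jaw":1},{"xyz":[0.125,0.239,0.03],"roll":0,"jaw":1},{"xyz":[0.125,0.239,0.06],"roll":0,"jaw":1}]'
python3 - <<'E'
from h import *
hub()
p,d=grab('top','t1')
q,_=grab('side','s1')
a=cv2.resize(p[100:260,170:370],(800,640))[:600];b=cv2.resize(q[130:280,170:370],(800,600))
cv2.imwrite('pics/c2.png',cv2.resize(np.vstack([a,b]),(400,600)))
cv2.imwrite('pics/c2.png',cv2.resize(np.hstack([a,b]),(800,300)))
E
```

```text
time_s: 2.1
ee_pos: [488.3, -87.4, 153.0]
ee_rot: [-180.0, -0.0, -6.0]
force: [0.8, 0.5, 0.2]
gripper_width: 0.5
t 2.1 hub xyz [-36.1 -90.3 153. ] rot [-180.   -0.   -6.] F [0.8 0.5 0.2] w 0.5
```

View pics/c2.png

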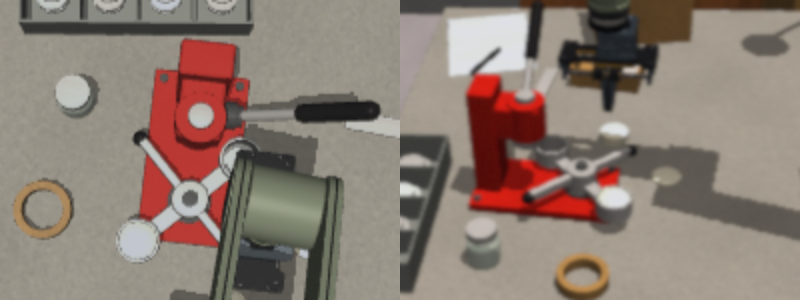

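The gripper's long side lies along the press axis, and the shut finger hangs to the right of the spoke, clear of everything. I'll go down, then compute the push arc.

```bash
python3 -m pendant '[{"xyz":[0,0.002,0.02],"roll":0,"jaw":1},{"xyz":[0,0.002,0.045],"roll":0,"jaw":1},{"xyz":[0,0.002,0.07],"roll":0,"jaw":1},{"xyz":[0,0.002,0.09],"roll":0,"jaw":1},{"xyz":[0,0.002,0.105],"roll":0,"jaw":1},{"xyz":[0,0.002,0.113],"roll":0,"jaw":1},{"xyz":[0,0.002,0.113],"roll":0,"jaw":1},{"xyz":[0,0.002,0.113],"roll":0,"jaw":1}]'
python3 - <<'E'
from h import *
hub()
for deg in range(222,89,-6):
    p=np.radians(deg);c,s=np.cos(p),np.sin(p);o=7+13.5*abs(s)+16*abs(c)
    print(deg,np.round([86*c-o*s,86*s+o*c],0))
E
```

```text
time_s: 3.2
ee_pos: [488.5, -88.7, 41.6]
ee_rot: [180.0, -0.1, -5.9]
force: [-0.7, 0.2, -0.3]
gripper_width: 0.6
t 3.2 hub xyz [-35.7 -91.6  41.6] rot [ 1.8e+02 -1.0e-01 -5.9e+00] F [-0.7  0.2 -0.3] w 0.6
222 [-45. -78.]
216 [-53. -73.]
210 [-61. -67.]
204 [-68. -60.]
198 [-74. -52.]
192 [-79. -43.]
186 [-83. -33.]
180 [-86. -23.]
174 [-88. -15.]
168 [-89.  -7.]
162 [-90.   1.]
156 [-90.  10.]
150 [-88.  19.]
144 [-86.  28.]
138 [-83.  37.]
132 [-78.  45.]
126 [-73.  54.]
120 [-66.  61.]
114 [-59.  68.]
108 [-50.  74.]
102 [-41.  79.]
96 [-31.  83.]
90 [-20.  86.]
```

```bash
python3 -m pendant '[{"xyz":[-0.009,-0.014,0],"roll":0,"jaw":1},{"xyz":[-0.017,-0.019,0],"roll":0,"jaw":1},{"xyz":[-0.025,-0.025,0],"roll":0,"jaw":1},{"xyz":[-0.032,-0.032,0],"roll":0,"jaw":1},{"xyz":[-0.038,-0.040,0],"roll":0,"jaw":1},{"xyz":[-0.043,-0.049,0],"roll":0,"jaw":1},{"xyz":[-0.047,-0.059,0],"roll":0,"jaw":1},{"xyz":[-0.050,-0.069,0],"roll":0,"jaw":1}]'
python3 - <<'E'
from h import *
hub()
p,d=grab('top','t2');q,_=grab('side','s2')
a=cv2.resize(p[100:260,170:370],(800,640))[:600];b=cv2.resize(q[130:280,170:370],(800,600))
cv2.imwrite('pics/c3.png',cv2.resize(np.hstack([a,b]),(800,300)))
E
```

```text
time_s: 4.2
ee_pos: [445.0, -14.2, 40.9]
ee_rot: [180.0, 0.0, -5.9]
force: [0.8, -1.4, 0.5]
gripper_width: 0.9
t 4.2 hub xyz [-86.7 -22.   40.9] rot [180.    0.   -5.9] F [ 0.8 -1.4  0.5] w 0.9
```

View pics/c3.png

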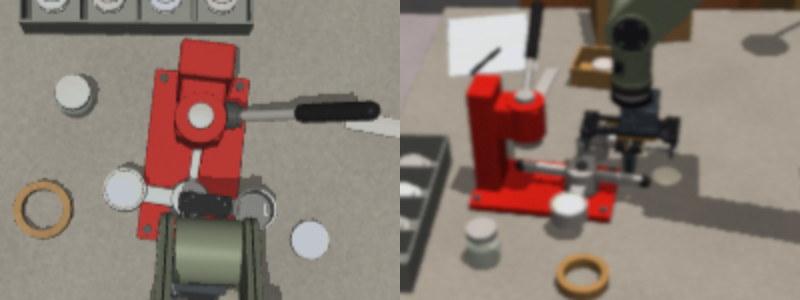

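The carrier has followed: the loaded cup is now squarely left of the hub. I'll carry on along the arc.

```bash
python3 -m pendant '[{"xyz":[-0.002,-0.008,0],"roll":0,"jaw":1},{"xyz":[-0.003,-0.016,0],"roll":0,"jaw":1},{"xyz":[-0.004,-0.024,0],"roll":0,"jaw":1},{"xyz":[-0.004,-0.033,0],"roll":0,"jaw":1},{"xyz":[-0.002,-0.042,0],"roll":0,"jaw":1},{"xyz":[0,-0.051,0],"roll":0,"jaw":1},{"xyz":[0.003,-0.060,0],"roll":0,"jaw":1},{"xyz":[0.008,-0.068,0],"roll":0,"jaw":1}]'
python3 - <<'E'
from h import *
hub()
E
```

```text
time_s: 5.3
ee_pos: [460.2, 52.6, 40.9]
ee_rot: [180.0, 0.0, -5.9]
force: [-1.1, -2.0, -0.5]
gripper_width: 0.4
t 5.3 hub xyz [-78.4  46.   40.9] rot [180.    0.   -5.9] F [-1.1 -2.  -0.5] w 0.4
```

```bash
python3 -m pendant '[{"xyz":[0.005,-0.009,0],"roll":0,"jaw":1},{"xyz":[0.012,-0.016,0],"roll":0,"jaw":1},{"xyz":[0.019,-0.023,0],"roll":0,"jaw":1},{"xyz":[0.024,-0.0265,0],"roll":0,"jaw":1},{"xyz":[0.028,-0.029,0],"roll":0,"jaw":1},{"xyz":[0.0325,-0.0315,0],"roll":0,"jaw":1},{"xyz":[0.036,-0.033,0],"roll":0,"jaw":1},{"xyz":[0.037,-0.034,0],"roll":0,"jaw":1}]'
python3 - <<'E'
from h import *
hub()
p,d=grab('top','t3');q,e=grab('side','s3')
a=cv2.resize(p[120:240,200:360],(800,600));b=cv2.resize(q[170:260,190:310],(800,600))
cv2.imwrite('pics/c4.png',cv2.resize(np.vstack([a,b]),(400,600)))
E
```

```text
time_s: 6.3
ee_pos: [500.8, 82.0, 40.9]
ee_rot: [-180.0, -0.0, -5.9]
force: [-1.1, -1.6, 0.4]
gripper_width: 0.5
t 6.3 hub xyz [-41.1  79.5  40.9] rot [-180.    -0.    -5.9] F [-1.1 -1.6  0.4] w 0.5
```

View pics/c4.png

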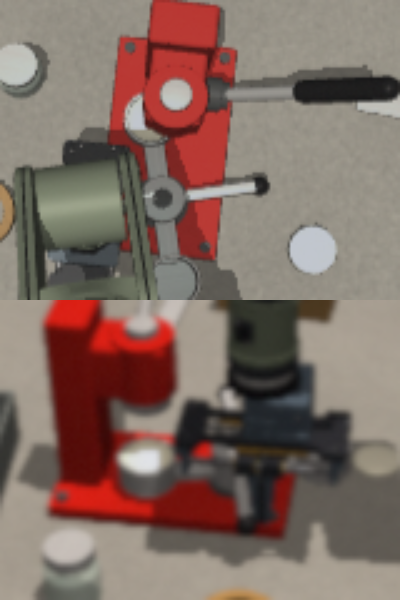

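The view from above shows the other spoke's ball at crop (262,185), i.e. pixel (304.8,194). The loaded cup is nearly under the head, still off to the left. I'll measure the angle.

```bash
cat >> h.py <<'E'
def ang(f):
    # dark ball of other_spoke at right of hub
    p=cv2.imread(f'pics/{f}.png').max(2).astype(int); y,x=np.mgrid[180:215,296:314]
    m=p[180:215,296:314]<60; print('ballpx',m.sum(),x[m].mean(),y[m].mean())
    b=ray('top',x[m].mean(),y[m].mean(),58)[:2]-H; print('r',np.linalg.norm(b),'carrier deg',np.degrees(np.arctan2(b[1],b[0]))+95.9)
E
python3 -c "
from h import *
ang('t3'); b=ray('top',304.8,194,55)[:2]-H; print(b,np.degrees(np.arctan2(b[1],b[0]))+95.9)"
```

```text
ballpx 30 303.93333333333334 193.7
r 120.25603339992765 carrier deg 14.658192353343551
[  17.70594038 -121.83147968] 14.168983576602372
```

```bash
python3 -m pendant '[{"xyz":[0.005,-0.0015,0],"roll":0,"jaw":1},{"xyz":[0.010,-0.003,0],"roll":0,"jaw":1},{"xyz":[0.014,-0.004,0],"roll":0,"jaw":1},{"xyz":[0.017,-0.005,0],"roll":0,"jaw":1},{"xyz":[0.019,-0.0055,0],"roll":0,"jaw":1},{"xyz":[0.0205,-0.006,0],"roll":0,"jaw":1},{"xyz":[0.0215,-0.006,0],"roll":0,"jaw":1},{"xyz":[0.0215,-0.006,0],"roll":0,"jaw":1}]'
python3 - <<'E'
from h import *
hub()
p,d=grab('top','t4');ang('t4')
E
```

```text
time_s: 7.4
ee_pos: [522.6, 85.8, 40.9]
ee_rot: [-180.0, -0.0, -5.9]
force: [0.1, -0.3, 0.1]
gripper_width: 0.4
t 7.4 hub xyz [-19.8  85.5  40.9] rot [-180.    -0.    -5.9] F [ 0.1 -0.3  0.1] w 0.4
ballpx 30 304.4 202.03333333333333
r 120.27966848205111 carrier deg 2.501436655027078
```

Now 2.5°. I'll nudge 3.5 mm more, then back off.

```bash
python3 -m pendant '[{"xyz":[0.001,0,0],"roll":0,"jaw":1},{"xyz":[0.002,0,0],"roll":0,"jaw":1},{"xyz":[0.003,0,0],"roll":0,"jaw":1},{"xyz":[0.0035,0,0],"roll":0,"jaw":1},{"xyz":[0.0035,0,0],"roll":0,"jaw":1},{"xyz":[-0.005,0,0],"roll":0,"jaw":1},{"xyz":[-0.02,0,0],"roll":0,"jaw":1},{"xyz":[-0.025,0,0],"roll":0,"jaw":1}]'
python3 - <<'E'
from h import *
hub()
p,d=grab('top','t5');ang('t5')
E
```

```text
time_s: 8.45
ee_pos: [496.0, 88.2, 40.9]
ee_rot: [180.0, 0.1, -5.9]
force: [-0.4, 0.7, -0.4]
gripper_width: 0.6
t 8.45 hub xyz [-46.5  85.2  40.9] rot [ 1.8e+02  1.0e-01 -5.9e+00] F [-0.4  0.7 -0.4] w 0.6
ballpx 31 304.3225806451613 203.32258064516128
r 120.30964912180222 carrier deg 0.6256231035050348
```

The carrier is about 0.6° off centre and the finger is clear. I'll lift, then cross over to the lever grip.

```bash
python3 -m pendant '[{"xyz":[0,0,-0.02],"roll":0,"jaw":1},{"xyz":[0,0,-0.06],"roll":0,"jaw":1},{"xyz":[0,0,-0.11],"roll":0,"jaw":1},{"xyz":[0,0,-0.16],"roll":0,"jaw":1},{"xyz":[0,0,-0.21],"roll":0,"jaw":1},{"xyz":[0,0,-0.26],"roll":0,"jaw":1},{"xyz":[0,0,-0.29],"roll":0,"jaw":1},{"xyz":[0,0,-0.295],"roll":0,"jaw":1}]'
python3 -m pendant '[{"xyz":[0.012,0.02,0],"roll":0,"jaw":1},{"xyz":[0.04,0.064,0],"roll":0,"jaw":1},{"xyz":[0.07,0.111,0],"roll":0,"jaw":1},{"xyz":[0.1,0.159,0],"roll":0,"jaw":1},{"xyz":[0.13,0.207,0],"roll":0,"jaw":1},{"xyz":[0.152,0.242,0],"roll":0,"jaw":1},{"xyz":[0.164,0.261,0],"roll":0,"jaw":1},{"xyz":[0.164,0.261,0],"roll":0,"jaw":1}]'
python3 - <<'E'
from h import *
hub()
p,d=grab('top','t6');ang('t6');q,_=grab('side','s6')
a=cv2.resize(p[80:230,200:400],(800,600));b=cv2.resize(q[80:260,170:410],(800,600))
cv2.imwrite('pics/c5.png',cv2.resize(np.hstack([a,b]),(800,300)))
E
```

```text
time_s: 9.5
ee_pos: [498.4, 88.4, 338.0]
ee_rot: [-179.9, -0.3, -5.9]
force: [-0.0, -0.4, -0.8]
gripper_width: 0.2
time_s: 10.5
ee_pos: [633.8, -189.3, 333.0]
ee_rot: [-179.9, 0.2, -6.0]
force: [-0.4, 0.7, 0.5]
gripper_width: 0.7
t 10.5 hub xyz [ 119.1 -176.7  333. ] rot [-179.9    0.2   -6. ] F [-0.4  0.7  0.5] w 0.7
ballpx 37 304.3783783783784 203.72972972972974
r 120.58875983343779 carrier deg 0.04601350113227909
```

View pics/c5.png

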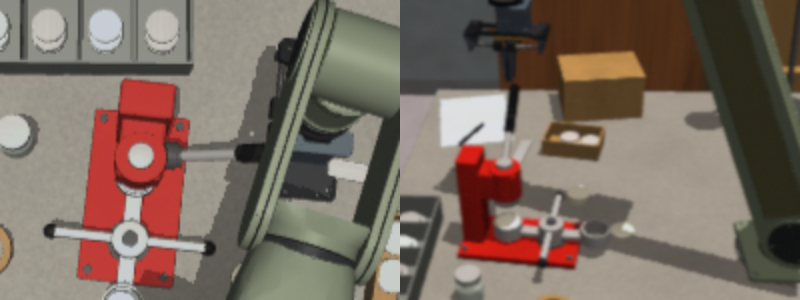

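Both views show the cup under the head with the spokes square, and the shut fingertip above the grip. I'll press, following the grip's arc.

```bash
python3 -m pendant '[{"xyz":[0,0,0.02],"roll":0,"jaw":1},{"xyz":[0,0,0.043],"roll":0,"jaw":1},{"xyz":[0,0.004,0.053],"roll":0,"jaw":1},{"xyz":[0,0.010,0.065],"roll":0,"jaw":1},{"xyz":[0,0.018,0.081],"roll":0,"jaw":1},{"xyz":[0,0.023,0.093],"roll":0,"jaw":1},{"xyz":[0,0.027,0.105],"roll":0,"jaw":1},{"xyz":[0,0.031,0.116],"roll":0,"jaw":1}]'
python3 - <<'E'
from h import *
hub()
p,d=grab('top','t7');ang('t7');q,_=grab('side','s7')
b=cv2.resize(q[80:260,170:410],(800,600))
cv2.imwrite('pics/c6.png',cv2.resize(b,(600,450)))
E
```

```text
time_s: 11.6
ee_pos: [631.4, -220.7, 221.4]
ee_rot: [179.8, -0.2, -5.9]
force: [-1.7, -1.4, 6.7]
gripper_width: 0.4
t 11.6 hub xyz [ 119.9 -208.2  221.4] rot [179.8  -0.2  -5.9] F [-1.7 -1.4  6.7] w 0.4
ballpx 33 304.4848484848485 203.33333333333334
r 120.80406795986583 carrier deg 0.632249031810133
```

View pics/c6.png

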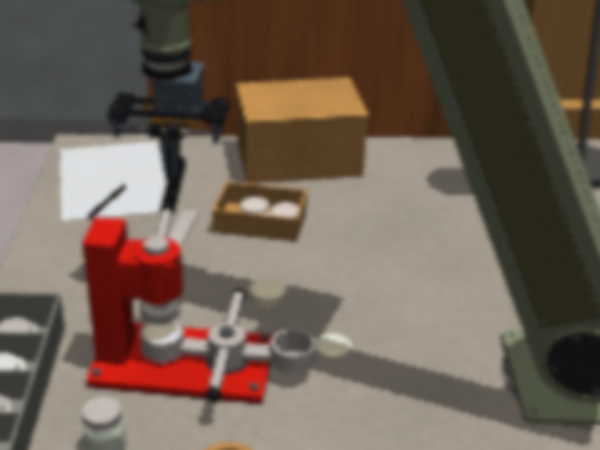

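The ram is coming down over the shell, with about 7 N on the finger. I'll press on to the stop.

```bash
python3 -m pendant '[{"xyz":[-0.001,0.002,0.012],"roll":0,"jaw":1},{"xyz":[-0.001,0.004,0.024],"roll":0,"jaw":1},{"xyz":[-0.001,0.006,0.036],"roll":0,"jaw":1},{"xyz":[-0.001,0.006,0.047],"roll":0,"jaw":1},{"xyz":[-0.001,0.006,0.057],"roll":0,"jaw":1},{"xyz":[-0.001,0.006,0.065],"roll":0,"jaw":1},{"xyz":[-0.001,0.006,0.070],"roll":0,"jaw":1},{"xyz":[-0.001,0.006,0.070],"roll":0,"jaw":1}]'
python3 - <<'E'
from h import *
hub()
E
```

```text
time_s: 12.7
ee_pos: [630.3, -227.5, 151.8]
ee_rot: [179.7, -0.3, -5.9]
force: [-1.8, -5.0, 6.6]
gripper_width: 0.4
t 12.7 hub xyz [ 119.5 -215.1  151.8] rot [179.7  -0.3  -5.9] F [-1.8 -5.   6.6] w 0.4
```

No stop is felt yet, so I'll go a little lower in small steps.

```bash
python3 -m pendant '[{"xyz":[0,0,0.002],"roll":0,"jaw":1},{"xyz":[0,0,0.003],"roll":0,"jaw":1},{"xyz":[0,0,0.004],"roll":0,"jaw":1},{"xyz":[0,0,0.005],"roll":0,"jaw":1},{"xyz":[0,0,0.006],"roll":0,"jaw":1},{"xyz":[0,0,0.006],"roll":0,"jaw":1},{"xyz":[0,0,0.006],"roll":0,"jaw":1},{"xyz":[0,0,0.006],"roll":0,"jaw":1}]'
python3 - <<'E'
from h import *
hub()
p,d=grab('top','t8');ang('t8')
for u in range(300,370,2):
  pass
E
```

```text
time_s: 13.7
ee_pos: [630.3, -227.6, 147.7]
ee_rot: [179.7, -0.3, -5.9]
force: [-3.3, -4.4, 12.1]
gripper_width: 0.2
t 13.7 hub xyz [ 119.6 -215.2  147.7] rot [179.7  -0.3  -5.9] F [-3.3 -4.4 12.1] w 0.2
ballpx 30 304.43333333333334 203.23333333333332
r 120.62284309969817 carrier deg 0.7694308052762153
```

```bash
python3 -m pendant '[{"xyz":[0,0,0.002],"roll":0,"jaw":1},{"xyz":[0,0,0.004],"roll":0,"jaw":1},{"xyz":[0,0,0.005],"roll":0,"jaw":1},{"xyz":[0,0,0.005],"roll":0,"jaw":1},{"xyz":[0,0,0.005],"roll":0,"jaw":1},{"xyz":[0,0,0.005],"roll":0,"jaw":1},{"xyz":[0,0,0.005],"roll":0,"jaw":1},{"xyz":[0,0,0.005],"roll":0,"jaw":1}]'
```

```text
time_s: 14.75
ee_pos: [630.4, -227.7, 146.9]
ee_rot: [179.7, -0.5, -5.9]
force: [-7.2, -3.5, 28.0]
gripper_width: 0.5
```

The commanded 5 mm moved the finger only 0.8 mm, and the force rose to 28 N, so the lever is on its stop. I'll let it back up along the arc.

```bash
python3 -m pendant '[{"xyz":[0,0,-0.010],"roll":0,"jaw":1},{"xyz":[0,0,-0.025],"roll":0,"jaw":1},{"xyz":[0,0,-0.040],"roll":0,"jaw":1},{"xyz":[0,-0.002,-0.055],"roll":0,"jaw":1},{"xyz":[0,-0.004,-0.070],"roll":0,"jaw":1},{"xyz":[0,-0.007,-0.085],"roll":0,"jaw":1},{"xyz":[0,-0.012,-0.100],"roll":0,"jaw":1},{"xyz":[0,-0.018,-0.115],"roll":0,"jaw":1}]'
python3 -m pendant '[{"xyz":[0,-0.005,-0.012],"roll":0,"jaw":1},{"xyz":[0,-0.010,-0.024],"roll":0,"jaw":1},{"xyz":[0,-0.016,-0.036],"roll":0,"jaw":1},{"xyz":[0,-0.02,-0.048],"roll":0,"jaw":1},{"xyz":[0,-0.02,-0.065],"roll":0,"jaw":1},{"xyz":[0,-0.02,-0.085],"roll":0,"jaw":1},{"xyz":[0,-0.02,-0.1],"roll":0,"jaw":1},{"xyz":[0,-0.02,-0.1],"roll":0,"jaw":1}]'
python3 - <<'E'
from h import *
hub()
p,d=grab('top','t9');ang('t9');q,_=grab('side','s9')
a=cv2.resize(p[80:230,200:400],(800,600));b=cv2.resize(q[80:260,170:410],(800,600))
cv2.imwrite('pics/c7.png',cv2.resize(np.hstack([a,b]),(800,300)))
E
```

```text
time_s: 15.75
ee_pos: [630.8, -206.6, 254.5]
ee_rot: [-180.0, 0.0, -5.9]
force: [0.3, 0.6, 0.8]
gripper_width: 0.2
time_s: 16.75
ee_pos: [633.5, -187.3, 355.3]
ee_rot: [180.0, -0.1, -5.9]
force: [-0.1, -0.3, 0.2]
gripper_width: 0.4
t 16.75 hub xyz [ 118.6 -174.7  355.3] rot [ 1.8e+02 -1.0e-01 -5.9e+00] F [-0.1 -0.3  0.2] w 0.4
ballpx 37 304.3783783783784 203.72972972972974
r 120.58875983343779 carrier deg 0.04601350113227909
```

View pics/c7.png

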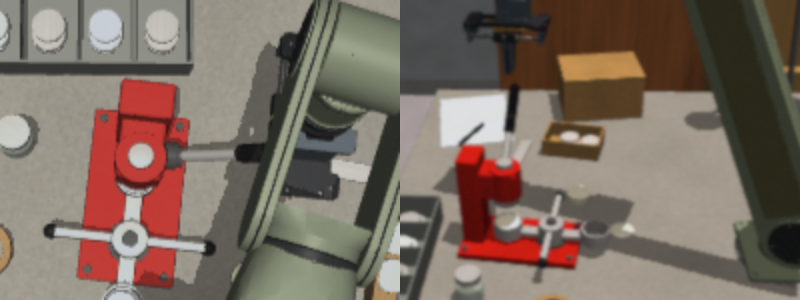

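The lever is up as it was before the press, the cup is centred, and the finger is free. I'm handing in.

```bash
python3 -c "
from workcell import env
print(env.job_done())"
```

```text
the job is handed in; nothing more can be done
None
```

The job is handed in at about 17 s of the 64 s allowed. As far as my checks show, every step was met.

- **Carrier:** I turned it clockwise from about 134° off by pushing the spoke with the shut fingertip. The angle readings from the top camera after that were 0.0° to 0.8°, scatter from shadow on the dark ball. The limit is 5.7°.
- **Lever:** I pressed it down until the finger stopped moving: a further 5 mm commanded gave only 0.8 mm, and the force rose from 12 to 28 N. That is the stop. I then followed it back up and lifted the finger clear.
- **Last checks:** The last picture shows the lever and carrier looking the same as just before the press. The force on the tool is near zero, and the finger is well above the grip.
- **Loose things:** Those in view look unmoved. I judged this by eye and did not measure it; the mug and part of the tape roll were outside the final crops.

No check failed. The lever angle was judged from fingertip height, force and the pictures, since no direct reading of it was available.

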